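# Set out the bearing drivers by size

## Task

Put the four black bearing drivers on the peg board in order of flange size, ready for fitting the roller end: the smallest on the peg next to the bronze end bell, then each bigger one on the next peg, so that the largest stands at the far end. Each stands upright with its flange down, a peg inside its hole, fully home on the board. Leave the end bell and the copper mallet where they are.

Things in the scene. Friction and masses are not known exactly. Their poses are not given: they have to be found in the camera images.
- driver_44: bearing driver, turned black steel, standing upright: a round flange 44 mm across and 14 mm thick at the foot, above it a round hub 40 mm across up to 60 mm above the underside, with a bright ring on its top; a 28 mm hole runs right through. Loose, under 0.9 kg. Origin: centre of the underside, z up along the hole. Grip it by the hub
- driver_56: bearing driver, turned black steel, standing upright: a round flange 56 mm across and 14 mm thick at the foot, above it a round hub 40 mm across up to 60 mm above the underside, with a bright ring on its top; a 28 mm hole runs right through. Loose, under 0.9 kg. Origin: centre of the underside, z up along the hole. Grip it by the hub
- driver_68: bearing driver, turned black steel, standing upright: a round flange 68 mm across and 14 mm thick at the foot, above it a round hub 40 mm across up to 60 mm above the underside, with a bright ring on its top; a 28 mm hole runs right through. Loose, under 0.9 kg. Origin: centre of the underside, z up along the hole. Grip it by the hub
- driver_80: bearing driver, turned black steel, standing upright: a round flange 80 mm across and 14 mm thick at the foot, above it a round hub 40 mm across up to 60 mm above the underside, with a bright ring on its top; a 28 mm hole runs right through. Loose, under 0.9 kg. Origin: centre of the underside, z up along the hole. Grip it by the hub
- peg_1: first pale wooden peg of the dark wooden peg board, counted from the board's +y end: fixed, 12 mm in diameter, 36 mm tall with a tapered tip. Origin: centre of its foot, on the board's top face (20 mm above the bench). z up; its y axis runs along the row towards the first peg. The four pegs stand 95 mm apart in a straight row; the board is 92 mm wide and 385 mm long
- peg_2: second pale wooden peg of the dark wooden peg board, counted from the board's +y end: fixed, 12 mm in diameter, 36 mm tall with a tapered tip. Origin: centre of its foot, on the board's top face (20 mm above the bench). z up; its y axis runs along the row towards the first peg. The four pegs stand 95 mm apart in a straight row; the board is 92 mm wide and 385 mm long
- peg_3: third pale wooden peg of the dark wooden peg board, counted from the board's +y end: fixed, 12 mm in diameter, 36 mm tall with a tapered tip. Origin: centre of its foot, on the board's top face (20 mm above the bench). z up; its y axis runs along the row towards the first peg. The four pegs stand 95 mm apart in a straight row; the board is 92 mm wide and 385 mm long
- peg_4: fourth pale wooden peg of the dark wooden peg board, counted from the board's +y end: fixed, 12 mm in diameter, 36 mm tall with a tapered tip. Origin: centre of its foot, on the board's top face (20 mm above the bench). z up; its y axis runs along the row towards the first peg. The four pegs stand 95 mm apart in a straight row; the board is 92 mm wide and 385 mm long
- end_bell: cast bronze end bell of a roller, flange 104 mm across, 46 mm tall, standing on the bench beyond one end of the peg board (two stacked yellow bumper rings 108 mm across, 70 mm high together, stand beyond the other end). Origin: centre of the underside, z up
- copper_mallet: copper mallet lying on the bench to the left (+y) of the drivers: head 42 mm in diameter and 90 mm long, pale wooden handle reaching 285 mm from the head. Origin: on the bench under the middle of the head; the handle points along its -x, the head lies along its y. (The flat seal and the ball bearing, 62 mm, among the drivers are not needed)
Things that resemble listed ones, but are neither listed nor needed, are in the scene too. What is shaped like the driver_68 but purple is not meant.

How it is judged (in metres and radians):
At the end, for the whole second after the job is handed in: Each driver is released and at rest on its own peg (axis within 12 mm of the peg's, underside within 4 mm of the board, tilted less than 0.08 rad), in rising flange size 44, 56, 68, 80 mm from the peg nearest the end bell (((y of end_bell in the frame of peg_2 above 0 m and horizontal distance between driver_44 and peg_1 below 0.012 m and z of driver_44 in the frame of peg_1 between -0.004 and 0.004 m and angle between each of driver_44, driver_56, driver_68, driver_80's own z axis and vertical below 0.08 rad and horizontal distance between driver_56 and peg_2 below 0.012 m and z of driver_56 in the frame of peg_2 between -0.004 and 0.004 m and horizontal distance between driver_68 and peg_3 below 0.012 m and z of driver_68 in the frame of peg_3 between -0.004 and 0.004 m and horizontal distance between driver_80 and peg_4 below 0.012 m and z of driver_80 in the frame of peg_4 between -0.004 and 0.004 m) or (y of end_bell in the frame of peg_2 below 0 m and horizontal distance between driver_44 and peg_4 below 0.012 m and z of driver_44 in the frame of peg_4 between -0.004 and 0.004 m and angle between each of driver_44, driver_56, driver_68, driver_80's own z axis and vertical below 0.08 rad and horizontal distance between driver_56 and peg_3 below 0.012 m and z of driver_56 in the frame of peg_3 between -0.004 and 0.004 m and horizontal distance between driver_68 and peg_2 below 0.012 m and z of driver_68 in the frame of peg_2 between -0.004 and 0.004 m and horizontal distance between driver_80 and peg_1 below 0.012 m and z of driver_80 in the frame of peg_1 between -0.004 and 0.004 m)) and linear speed of each of driver_44, driver_56, driver_68, driver_80 below 0.02 m/s); the robot touches nothing.
It fails at once if the end bell was moved more than 20 mm (distance of end_bell from where it was at the start of the episode above 0.02 m).
It fails at once if the copper mallet was moved more than 20 mm (distance of copper_mallet from where it was at the start of the episode above 0.02 m).
It also fails if it takes over 112 s, if anything falls off the work surface, if the arm or the gripper's body presses on something with over 40 N, if the wrist force passes 120 N, or if a joint passes its speed limit or range.

## Robot

A 6-joint arm with a two-finger parallel gripper is mounted at the origin on the work surface. World frame = base frame: x ahead of the robot, y to its left, z up, the work surface at z = 0. Lengths are in m, angles in degrees, forces in N, time in s.
With the tool pointing down it reaches from about 0.4 to 0.825 m from the base axis. Payload 7 kg.
Tool frame: the origin (TCP) lies midway between the tips of the shut fingers; the grasp point (between the pads) lies 19 mm behind it (hold_point_z is the distance from the TCP to the grasp point, in m); z points along the fingers, y is the line along which they close (so a half turn about z gives the same grasp; the last joint's range is limited). The gripper opens to 88 mm and grips with 3 to 60 N. Pads are 19 mm wide; open, the fingers measure 130 mm over their backs; the gripper's body (78 mm by 193 mm) begins 47 mm behind the grasp point.
Start: joints at [81.595, 20.546, 0.682, 0, -70.136, -16.507], TCP at [0.284, 0.612, 0.227] pointing down, gripper open.
Joint ranges: [-176.03, 176.03], [-82.01, 121.73], [-58.28, 71.71], [-173.87, 95.51], [-174.79, -0.11], [-173.66, 173.66]. Speed limits (degrees/s): [136.94, 136.94, 172.46, 180, 180, 180].

## Interface

Orientations are given as [roll, pitch, yaw] about the fixed x, y, z axes, in that order (R = Rz(yaw) Ry(pitch) Rx(roll)).
In Python, from plant import get_state, capture, close_job, hold_point_z gives the robot as it stands.
- The arm moves only by the shell command python3 -m inch 'ROWS' [FORCE]. ROWS is text: rows parted by semicolons, each of 5 numbers parted by spaces: the shift along the tool's x, y, z normalised to -1 to 1, where 1 is 0.15 m, then the turn about the tool's z normalised to -1 to 1, where 1 is 360 degrees, then the opening, from 0 (shut) to 1 (fully open). In form: tx ty tz spin grip; .... A call has exactly 8 rows; each row shifts and turns the commanded pose from where the row before left it, along the tool's axes as they then stand; what a row does not reach is not made up. A row lasts 1/8 s, in which the tool goes at most 62.5 mm and 10.7 degrees, less where a joint would pass 70% of its speed; a pose out of reach is approached as far as the arm can. A call with a number of a shift or a turn outside -1 to 1 is refused whole. A call with a gripper value outside its range is refused whole. The fingers move at their own pace and stop on an object; FORCE is the grip in N (left out, the last holds). Time passes only in rows, so rows that do not move let the fingers close, or fill a call up. It gives the time, the measured TCP pose, the force, the opening and the grip force at its end, in the units of the state.
- get_state(): the state, without advancing time (a new reading comes with each control period).
- capture(name): name is "side" or "top" or "wrist"; returns a dict with "color" (400x640x3 uint8, blue, green, red), "mtx" (3x3 intrinsics, pixels), "R" (3x3) and "t" (3): a world point X has camera coordinates R X + t. Camera axes: x right, y down, z forward; pixel columns grow to the right and rows downward; lengths in m; the calibration is good to about 2 mm. A picture is of the moment at which its call begins. There is no depth.
- close_job(): hands the job in; it is judged then, once.
The state is a dict: "time_s": time; "joints": joint angles; "qd": joint speeds; "joint_torque": joint torques, N m; "tcp_pos": TCP position; "eef_rot": TCP orientation; "contact_force": force on the tool from outside, world axes, zero at the start; "moment": the same for the moment, N m; "gripper_width": finger opening in m; "gripper_force": force on a finger pad.
Only numpy, scipy, OpenCV 4.12 (cv2) and the standard library are available. Lean on these libraries where they do the work, as an engineer would, in place of code of your own. Each camera call takes 0.05 s, during which the arm holds its last target. There are 200 camera calls.

## Working session

There is one attempt and no reset: what is moved stays moved. The work goes in short steps, Python scripts to look and compute and a shell command to move; the robot and the scene stay as the last step left them, time stands still between calls to the robot, and variables do not carry over. Pictures are saved under pics/ and viewed, at most 14 in all, crops included, and the job is handed in when it is done.

```bash
ls; mkdir -p pics; python3 - <<'E'
from plant import get_state, capture, hold_point_z
import cv2
print(hold_point_z if not callable(hold_point_z) else hold_point_z())
s=get_state()
for k in s: print(k,s[k])
for n in ("top","side"):
    c=capture(n); cv2.imwrite(f"pics/{n}0.png",c["color"]); print(n,c["mtx"],c["R"],c["t"])
E
```

```text
pics
0.0188
time_s 0.0
joints [ 8.15939254e+01  2.05902285e+01  6.34079022e-01 -1.85142760e-02
 -7.01350097e+01 -1.65077788e+01]
qd [-0.05682155 -0.07400198  0.06263523 -0.00944194  0.05978513  0.02501189]
joint_torque [ 1.57960349e-03 -5.82718241e+01  2.93050486e+01  6.99740052e+00
  6.74753683e-03 -1.63914242e-04]
tcp_pos [0.28416727 0.61174222 0.22564367]
eef_rot [ 1.79907653e+02 -9.21747316e-03 -2.49201510e+01]
contact_force [-0.55783922  0.10285912 -0.77235152]
moment [-0.02744947 -0.01272184 -0.02707602]
gripper_force 0.0
gripper_width 0.08772917343892946
top [[362.76427276   0.         310.35179583]
 [  0.         362.76427276 205.78602967]
 [  0.           0.           1.        ]] [[ 0.00837161 -0.9999428   0.00665629]
 [-0.99601835 -0.00892921 -0.08870016]
 [ 0.08875452 -0.00588723 -0.99603613]] [0.04468402 0.50715132 0.84688911]
side [[486.43708917   0.         314.09081816]
 [  0.         486.43708917 198.63335932]
 [  0.           0.           1.        ]] [[ 9.72550183e-01 -2.32691358e-01 -9.34549590e-04]
 [-1.63098823e-01 -6.78807664e-01 -7.15974112e-01]
 [ 1.65966609e-01  6.96473178e-01 -6.98126204e-01]] [-0.48743474  0.17073758  1.28912142]
```

View pics/top0.png

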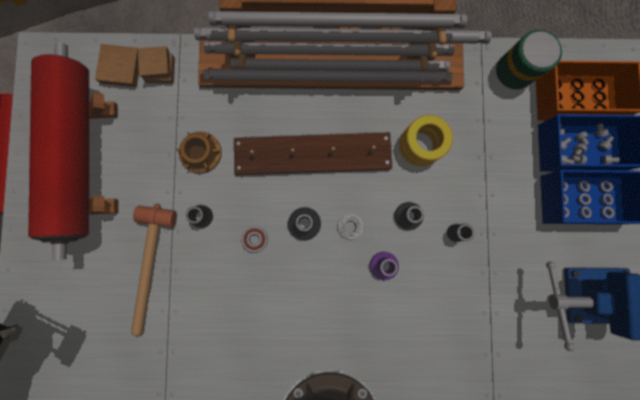

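View pics/side0.png

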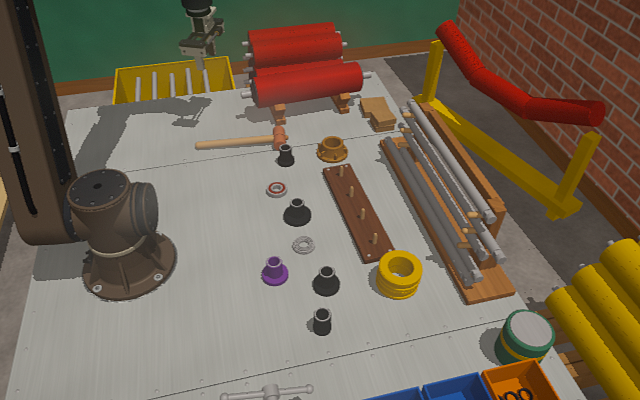

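Top view: the end bell is at (200,152), i.e. the +y end, and the pegs lie along (252,154) to (370,149). Candidates for drivers are black at (199,216), (304,224), (409,215) and (460,233). Lookalikes are the purple driver (384,266), bearing (254,239), seal (350,227) and yellow rings (427,140). I'll enlarge both views to choose and measure.

```bash
python3 - <<'E'
import cv2,numpy as np
t=cv2.imread("pics/top0.png"); s=cv2.imread("pics/side0.png")
def crop(im,x0,y0,w,h,k):
    return cv2.convertScaleAbs(cv2.resize(im[y0:y0+h,x0:x0+w],None,fx=k,fy=k,interpolation=cv2.INTER_CUBIC),alpha=1.5,beta=15)
# top: two stacked strips x180-340 & x340-500, y 125-245 -> scale 5: 800x600 
a=crop(t,180,190,150,60,5); b=crop(t,335,190,150,60,5)
cv2.imwrite("pics/ct.png",np.vstack([a,b]))
cv2.imwrite("pics/cs.png",crop(s,260,130,160,120,5))
a=crop(s,260,190,130,75,4);b=crop(s,260,255,130,85,4)
cv2.imwrite("pics/cs2.png",crop(s,255,240,130,100,5))
cv2.imwrite("pics/cp.png",crop(t,228,125,170,60,4.7))
E
```

```text
(no output)
```

View pics/ct.png

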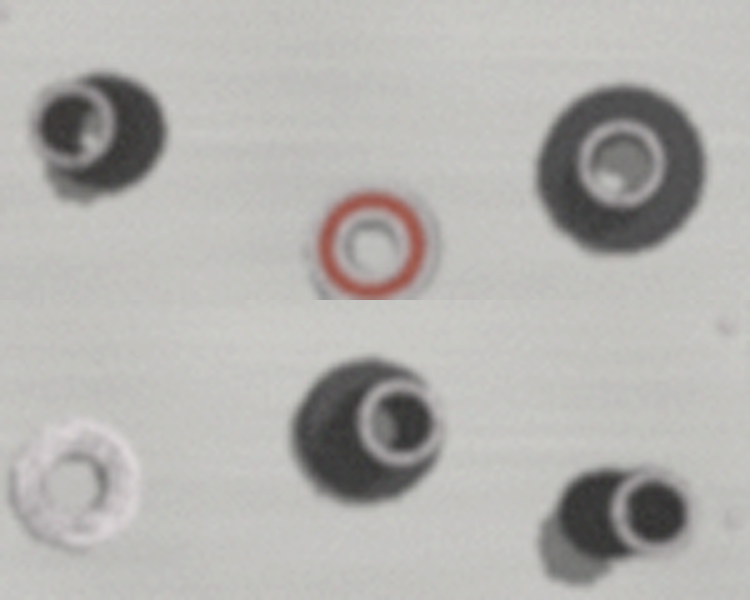

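View pics/cs.png

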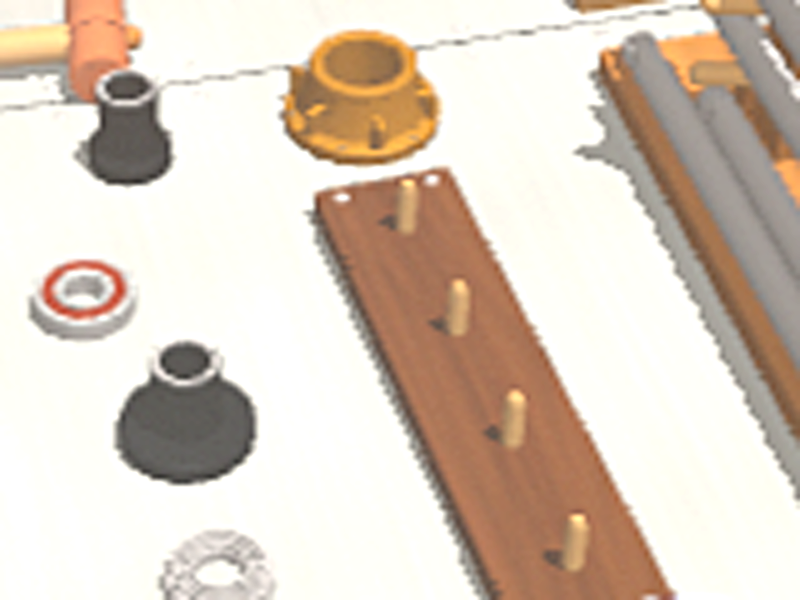

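View pics/cs2.png

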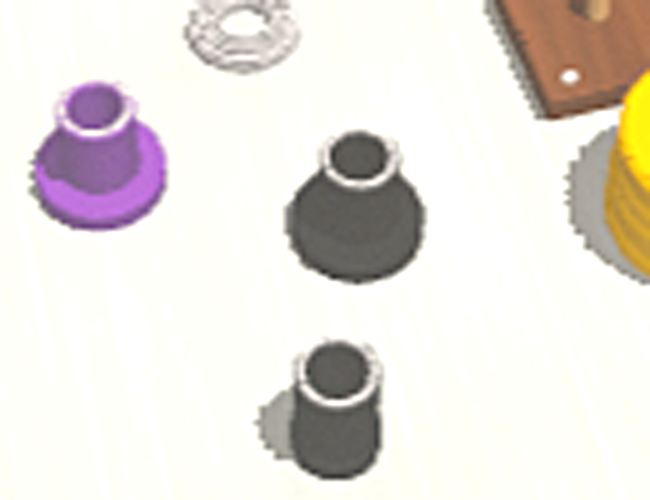

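View pics/cp.png

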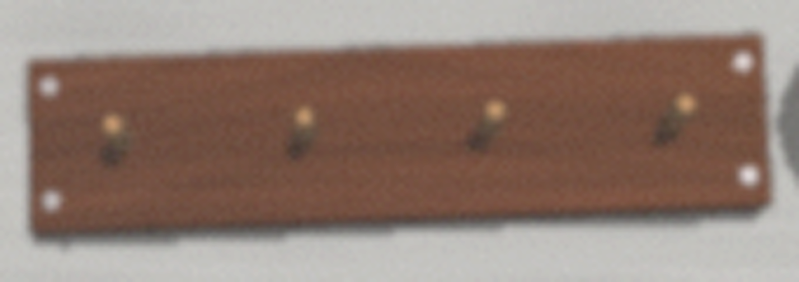

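A (199,216) is the 56, B (304,224) is the 80, C (409,215) is the 68 and D (460,233) is the 44, going by flange heights of about 24, 34, 30 and 18 px. The purple one is excluded. Next I triangulate ring tops and peg tips from the two views.

```bash
cat > h.py <<'E'
import cv2,numpy as np
from plant import get_state,capture
def uncrop(p,x0,y0,k): return (np.array(p,float)+.5)/k-.5+np.array([x0,y0])
def P(c): return np.array(c["mtx"])@np.c_[np.array(c["R"]),np.array(c["t"])]
def tri(P1,p1,P2,p2):
    X=cv2.triangulatePoints(P1,P2,np.array(p1,float).reshape(2,1),np.array(p2,float).reshape(2,1))[:,0]
    return X[:3]/X[3]
def plane(P_,p,z):
    A=np.c_[P_[:,:2],-np.r_[p,1.]]; return np.linalg.solve(A,-(P_[:,2]*z+P_[:,3]))[:2]
E
python3 - <<'E'
from h import *
ct,cs=capture("top"),capture("side");Pt,Ps=P(ct),P(cs)
np.set_printoptions(precision=4,suppress=True)
T={'56A':(uncrop((74,125),180,190,5),uncrop((128,88),260,130,5)),
'80B':(uncrop((622,163),180,190,5),uncrop((186,363),260,130,5)),
'68C':(uncrop((400,122),335,190,5),uncrop((360,158),255,240,5)),
'44D':(uncrop((650,210),335,190,5),uncrop((337,372),255,240,5))}
for i,(a,b) in enumerate(zip([(113,123),(304,115),(495,109),(686,102)],[(408,184),(459,285),(515,396),(577,520)])):
    T['peg%d'%(i+1)]=(uncrop(a,228,125,4.7),uncrop(b,260,130,5))
for k,(a,b) in T.items():
    z=.06 if 'p' not in k else .054
    X=tri(Pt,a,Ps,b); print(k,X,plane(Pt,a,z),plane(Ps,b,z), "yaw",np.degrees(np.arctan2(X[1],X[0])))
E
```

```text
56A [0.4815 0.3138 0.0595] [0.4808 0.3138] [0.4818 0.3132] yaw 33.0945660323109
80B [0.4661 0.0635 0.0581] [0.4656 0.0635] [0.466  0.0615] yaw 7.751585367676603
68C [ 0.4871 -0.1903  0.0585] [ 0.4866 -0.1898] [ 0.4871 -0.1914] yaw -21.336057673122127
44D [ 0.4471 -0.3046  0.0574] [ 0.4474 -0.3035] [ 0.4465 -0.3062] yaw -34.26497856683824
peg1 [0.6314 0.1875 0.0545] [0.6318 0.1876] [0.6315 0.188 ] yaw 16.541059196186573
peg2 [0.6359 0.0927 0.055 ] [0.6368 0.0927] [0.6358 0.0936] yaw 8.293781544146889
peg3 [ 0.6399 -0.0023  0.0555] [ 0.6408 -0.0025] [ 0.6401 -0.001 ] yaw -0.20824122791469712
peg4 [ 0.6444 -0.0976  0.0549] [ 0.6453 -0.0978] [ 0.6442 -0.0969] yaw -8.612173012076957
```

The measured heights (ring tops about 58–59 mm, peg tips about 55 mm) agree with the text. I'll turn the tool to yaw -90°, so the fingers close along x, across the row. Then tool x = world -y, tool y = world -x, tool z = down.

```bash
python3 -m inch '0 0 0 0.0258 1;0 0 0 0.0258 1;0 0 0 0.0258 1;0 0 0 0.0258 1;0 0 0 0.0258 1;0 0 0 0.0258 1;0 0 0 0.0258 1;0 0 0 0 1' 40
python3 -m inch '0.28 -0.18 0 0 1;0.28 -0.18 0 0 1;0.28 -0.18 0 0 1;0.28 -0.18 0 0 1;0.28 -0.18 0 0 1;0.28 -0.18 0 0 1;0.28 -0.18 0 0 1;0 0 0 0 1'
```

```text
time_s: 1.2
tcp_pos: [0.2843, 0.6121, 0.2263]
eef_rot: [180.0, -0.0, -89.9]
contact_force: [-0.7, 0.1, -0.8]
gripper_width: 0.0875
gripper_force: 0.0
time_s: 2.2
tcp_pos: [0.4749, 0.3158, 0.2267]
eef_rot: [-180.0, -0.0, -89.9]
contact_force: [-0.8, 1.0, 0.3]
gripper_width: 0.0877
gripper_force: 0.0
```

```bash
python3 -m inch '0.013 -0.04 0.1 0 1;0 0 0.1 0 1;0 0 0.1 0 1;0 0 0.1 0 1;0 0 0 0 1;0 0 0 0 1;0 0 0 0 1;0 0 0 0 1'
python3 - <<'E'
from h import *
c=capture("wrist"); im=c["color"]; Pw=P(c)
for X in ([.481,.3138,.06],[.481,.3138,.014]):
    q=Pw@np.r_[X,1]; q=q[:2]/q[2]; print(q); cv2.drawMarker(im,(int(round(q[0])),int(round(q[1]))),(0,255,0),0,12,1)
cv2.imwrite("pics/w1.png",im); print(get_state()["tcp_pos"])
E
```

```text
time_s: 3.2
tcp_pos: [0.4799, 0.3167, 0.1671]
eef_rot: [-180.0, 0.0, -89.9]
contact_force: [-0.0, 0.2, -0.2]
gripper_width: 0.0877
gripper_force: 0.0
[320.75339201 199.18197469]
[320.9339378  188.70500809]
[0.47986843 0.31658536 0.1670355 ]
```

View pics/w1.png

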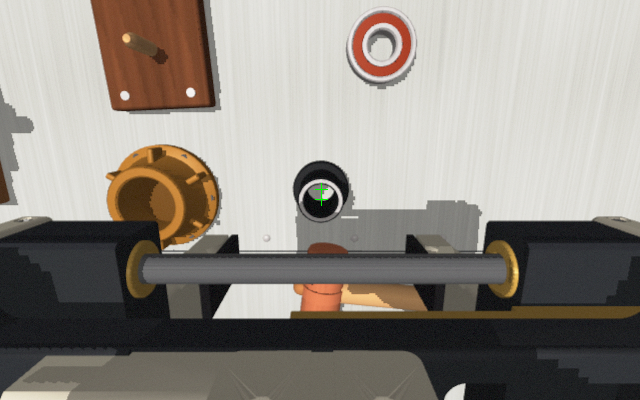

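The wrist view has the ring centred at (321,199), on the projected marker, so the estimate for the 56 is confirmed. The mallet is clear of the fingers. I descend and grip.

```bash
python3 -m inch '0.019 -0.007 0.14 0 1;0 0 0.14 0 1;0 0 0.14 0 1;0 0 0.14 0 1;0 0 0.14 0 1;0 0 0.13 0 1;0 0 0.13 0 1;0 0 0 0 1'
python3 -m inch '0 0 0 0 1;0 0 0 0 1;0 0 0 0 0;0 0 0 0 0;0 0 0 0 0;0 0 0 0 0;0 0 0 0 0;0 0 0 0 0' 40
```

```text
time_s: 4.25
tcp_pos: [0.4802, 0.3128, 0.0215]
eef_rot: [179.9, -0.1, -89.9]
contact_force: [-0.3, 0.9, 0.6]
gripper_width: 0.0879
gripper_force: 0.0
time_s: 5.25
tcp_pos: [0.4809, 0.3137, 0.0226]
eef_rot: [-180.0, 0.0, -89.9]
contact_force: [-0.0, 0.2, -0.1]
gripper_width: 0.0392
gripper_force: 40.0
```

```bash
python3 -m inch '0 0 -0.1 0 0;0 0 -0.12 0 0;0 0 -0.12 0 0;0 0 -0.12 0 0;0 0 -0.12 0 0;0 0 -0.1 0 0;0 0 -0.06 0 0;0 0 0 0 0'
python3 -m inch '0.1 -0.07 0 0 0;0.2 -0.14 0 0 0;0.25 -0.17 0 0 0;0.25 -0.18 0 0 0;0.25 -0.18 0 0 0;0.22 -0.16 0 0 0;0.15 -0.1 0 0 0;0.05 -0.035 0 0 0'
python3 -m inch '0 0 0 0 0;0 0 0 0 0;0 0 0 0 0;0 0 0 0 0;0 0 0 0 0;0 0 0 0 0;0 0 0 0 0;0 0 0 0 0'
```

```text
time_s: 6.25
tcp_pos: [0.4809, 0.3138, 0.1342]
eef_rot: [-180.0, 0.0, -89.9]
contact_force: [0.1, 0.3, -4.5]
gripper_width: 0.039
gripper_force: 40.0
time_s: 7.25
tcp_pos: [0.6365, 0.0907, 0.1322]
eef_rot: [179.9, -0.1, -90.1]
contact_force: [-0.2, -0.2, -3.9]
gripper_width: 0.0393
gripper_force: 40.0
time_s: 8.25
tcp_pos: [0.6363, 0.0932, 0.1336]
eef_rot: [-180.0, -0.0, -89.9]
contact_force: [-0.6, -0.6, -4.0]
gripper_width: 0.0392
gripper_force: 40.0
```

```bash
python3 -m inch '0 0 0.1 0 0;0 0 0.12 0 0;0 0 0.12 0 0;0 0 0.1 0 0;0 0 0.07 0 0;0 0 0.05 0 0;0 0 0.03 0 0;0 0 0.01 0 0'
python3 -m inch '0 0 0.004 0 0;0 0 0 0 0;0 0 0 0 0;0 0 0 0 1;0 0 0 0 1;0 0 0 0 1;0 0 0 0 1;0 0 0 0 1'
```

```text
time_s: 9.25
tcp_pos: [0.6364, 0.0933, 0.0436]
eef_rot: [-180.0, 0.0, -89.9]
contact_force: [0.2, 0.8, -3.5]
gripper_width: 0.0389
gripper_force: 40.0
time_s: 10.25
tcp_pos: [0.6363, 0.0933, 0.043]
eef_rot: [-180.0, 0.0, -89.9]
contact_force: [-0.1, 0.5, -0.6]
gripper_width: 0.0833
gripper_force: 0.0
```

```bash
python3 -m inch '0 0 -0.1 0 1;0 0 -0.13 0 1;0 0 -0.15 0 1;0 0 -0.15 0 1;0 0 -0.08 0 1;0.1 0.05 0 0 1;0.2 0.1 0 0 1;0.25 0.12 0 0 1'
python3 -m inch '0.3 0.14 0 0 1;0.3 0.14 0 0 1;0.3 0.14 0 0 1;0.3 0.14 0 0 1;0.3 0.14 0 0 1;0.3 0.14 0 0 1;0.2 0.1 0 0 1;0.1 0.05 0 0 1'
python3 -m inch '0 0 0 0 1;0 0 0 0 1;0 0 0 0 1;0 0 0 0 1;0 0 0 0 1;0 0 0 0 1;0 0 0 0 1;0 0 0 0 1'
python3 - <<'E'
from h import *
c=capture("top");im=c["color"]
cr=lambda x,y,w,h,k:cv2.convertScaleAbs(cv2.resize(im[y:y+h,x:x+w],None,fx=k,fy=k,interpolation=3),alpha=1.5,beta=15)
cv2.imwrite("pics/t2.png",cr(220,110,180,80,4.4))
c=capture("wrist"); im=c["color"]; Pw=P(c); cv2.imwrite("pics/w2.png",im)
q=Pw@np.r_[.447,-.3046,.06,1]; print(q[:2]/q[2],get_state()["tcp_pos"])
E
```

```text
time_s: 11.25
tcp_pos: [0.5944, 0.0096, 0.1335]
eef_rot: [179.9, -0.0, -89.9]
contact_force: [0.7, -0.3, 0.6]
gripper_width: 0.0876
gripper_force: 0.0
time_s: 12.25
tcp_pos: [0.4456, -0.3058, 0.1337]
eef_rot: [179.9, 0.0, -90.1]
contact_force: [-0.3, 1.0, 0.5]
gripper_width: 0.0877
gripper_force: 0.0
time_s: 13.25
tcp_pos: [0.4478, -0.3045, 0.1344]
eef_rot: [180.0, 0.0, -89.9]
contact_force: [0.1, -0.7, -0.6]
gripper_width: 0.0878
gripper_force: 0.0
[322.98389688 212.48965692] [ 0.44776815 -0.30446538  0.13445461]
```

View pics/t2.png

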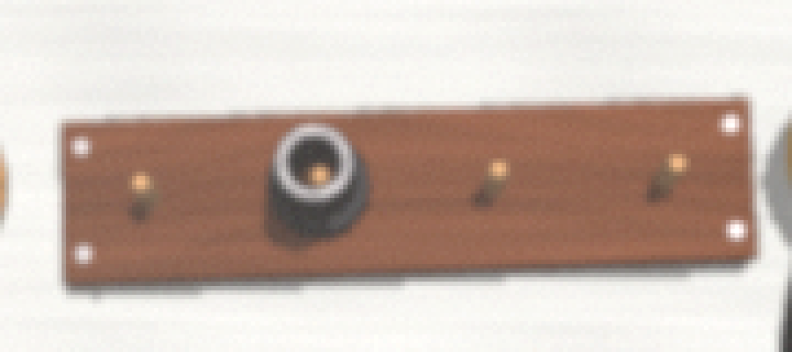

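View pics/w2.png

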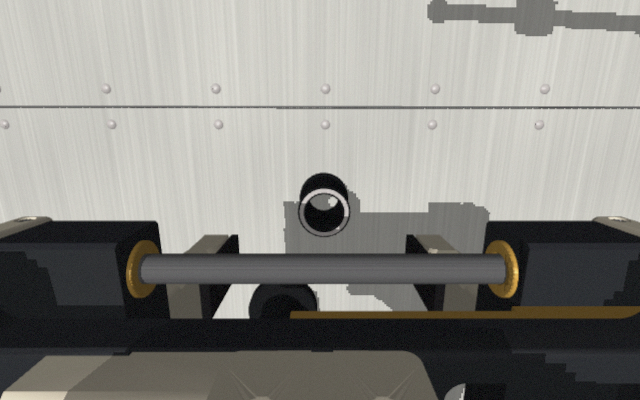

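The wrist view has the ring at (324,212), matching the estimate. The top crop shows the 56 seated with peg 2 inside its hole. Next is the 44, which goes to peg 1.

```bash
python3 -m inch '0.001 0.005 0.1 0 1;0 0 0.13 0 1;0 0 0.14 0 1;0 0 0.14 0 1;0 0 0.12 0 1;0 0 0.08 0 1;0 0 0.037 0 1;0 0 0 0 1'
python3 -m inch '0 0 0 0 1;0 0 0 0 0;0 0 0 0 0;0 0 0 0 0;0 0 0 0 0;0 0 0 0 0;0 0 0 0 0;0 0 -0.02 0 0' 40
python3 -m inch '0 0 -0.1 0 0;0 0 -0.12 0 0;0 0 -0.14 0 0;0 0 -0.14 0 0;0 0 -0.12 0 0;0 0 -0.09 0 0;-0.04 -0.015 0 0 0;-0.12 -0.045 0 0 0'
python3 -m inch '-0.2 -0.075 0 0 0;-0.26 -0.0975 0 0 0;-0.3 -0.1125 0 0 0;-0.3 -0.1125 0 0 0;-0.3 -0.1125 0 0 0;-0.3 -0.1125 0 0 0;-0.3 -0.1125 0 0 0;-0.3 -0.1125 0 0 0'
python3 -m inch '-0.3 -0.1125 0 0 0;-0.26 -0.0975 0 0 0;-0.18 -0.0675 0 0 0;-0.1 -0.0375 0 0 0;-0.02 -0.01 0 0 0;0 0 0 0 0;0 0 0 0 0;0 0 0 0 0'
```

```text
time_s: 14.35
tcp_pos: [0.447, -0.3046, 0.0222]
eef_rot: [180.0, 0.0, -89.9]
contact_force: [0.5, 0.5, 0.1]
gripper_width: 0.0879
gripper_force: 0.0
time_s: 15.35
tcp_pos: [0.4465, -0.3044, 0.025]
eef_rot: [179.9, 0.0, -89.9]
contact_force: [0.7, 0.3, -2.7]
gripper_width: 0.0393
gripper_force: 40.0
time_s: 16.35
tcp_pos: [0.4556, -0.2803, 0.1314]
eef_rot: [180.0, 0.0, -90.0]
contact_force: [0.2, 0.2, -3.5]
gripper_width: 0.0394
gripper_force: 40.0
time_s: 17.35
tcp_pos: [0.5824, 0.0604, 0.131]
eef_rot: [179.9, -0.0, -89.9]
contact_force: [1.3, -1.1, -3.0]
gripper_width: 0.0393
gripper_force: 40.0
time_s: 18.35
tcp_pos: [0.6312, 0.1869, 0.1322]
eef_rot: [-180.0, 0.0, -90.0]
contact_force: [0.3, 0.5, -4.0]
gripper_width: 0.0395
gripper_force: 40.0
```

```bash
python3 -m inch '-0.005 0 0.1 0 0;0 0 0.12 0 0;0 0 0.12 0 0;0 0 0.1 0 0;0 0 0.07 0 0;0 0 0.05 0 0;0 0 0.03 0 0;0 0 0.008 0 0'
python3 -m inch '0 0 0 0 0;0 0 0 0 0;0 0 0 0 0;0 0 0 0 1;0 0 0 0 1;0 0 0 0 1;0 0 0 0 1;0 0 0 0 1'
python3 -m inch '0 0 -0.1 0 1;0 0 -0.13 0 1;0 0 -0.15 0 1;0 0 -0.15 0 1;0 0 -0.08 0 1;0.1 0.0382 0 0 1;0.2 0.0764 0 0 1;0.25 0.0955 0 0 1'
python3 -m inch '0.3 0.1146 0 0 1;0.3 0.1146 0 0 1;0.3 0.1146 0 0 1;0.3 0.1146 0 0 1;0.3 0.1146 0 0 1;0.25 0.0955 0 0 1;0.17 0.065 0 0 1;0.05 0.019 0 0 1'
python3 -m inch '0 0 0 0 1;0 0 0 0 1;0 0 0 0 1;0 0 0 0 1;0 0 0 0 1;0 0 0 0 1;0 0 0 0 1;0 0 0 0 1'
```

```text
time_s: 19.35
tcp_pos: [0.6313, 0.1884, 0.0424]
eef_rot: [-180.0, -0.0, -89.9]
contact_force: [-2.7, -0.1, 2.8]
gripper_width: 0.0395
gripper_force: 40.0
time_s: 20.35
tcp_pos: [0.6313, 0.1884, 0.0423]
eef_rot: [-180.0, 0.0, -89.9]
contact_force: [0.0, -0.5, 0.4]
gripper_width: 0.0835
gripper_force: 0.0
time_s: 21.35
tcp_pos: [0.5986, 0.1045, 0.1326]
eef_rot: [179.9, -0.0, -89.9]
contact_force: [0.3, -0.8, 0.9]
gripper_width: 0.0881
gripper_force: 0.0
time_s: 22.35
tcp_pos: [0.4855, -0.1913, 0.133]
eef_rot: [179.9, 0.0, -90.1]
contact_force: [-0.3, 0.2, -0.7]
gripper_width: 0.0876
gripper_force: 0.0
time_s: 23.35
tcp_pos: [0.4874, -0.1898, 0.1337]
eef_rot: [-180.0, -0.0, -89.9]
contact_force: [-0.5, 0.7, -0.2]
gripper_width: 0.0875
gripper_force: 0.0
```

```bash
python3 -m inch '0.003 0.002 0.1 0 1;0 0 0.13 0 1;0 0 0.14 0 1;0 0 0.14 0 1;0 0 0.12 0 1;0 0 0.08 0 1;0 0 0.032 0 1;0 0 0 0 1'
python3 -m inch '0 0 0 0 1;0 0 0 0 0;0 0 0 0 0;0 0 0 0 0;0 0 0 0 0;0 0 0 0 0;0 0 0 0 0;0 0 -0.02 0 0' 40
python3 -m inch '0 0 -0.1 0 0;0 0 -0.12 0 0;0 0 -0.14 0 0;0 0 -0.14 0 0;0 0 -0.12 0 0;0 0 -0.09 0 0;0 0 0 0 0;-0.05 -0.041 0 0 0'
python3 -m inch '-0.12 -0.098 0 0 0;-0.2 -0.162 0 0 0;-0.24 -0.195 0 0 0;-0.24 -0.195 0 0 0;-0.2 -0.162 0 0 0;-0.14 -0.114 0 0 0;-0.06 -0.05 0 0 0;-0.01 -0.003 0 0 0'
python3 -m inch '0 0 0 0 0;0 0 0 0 0;0 0 0 0 0;0 0 0 0 0;0 0 0 0 0;0 0 0 0 0;0 0 0 0 0;0 0 0 0 0'
```

```text
time_s: 24.35
tcp_pos: [0.487, -0.1903, 0.0222]
eef_rot: [180.0, -0.0, -89.9]
contact_force: [-0.9, -0.2, -0.1]
gripper_width: 0.0878
gripper_force: 0.0
time_s: 25.35
tcp_pos: [0.4861, -0.1901, 0.0247]
eef_rot: [179.9, 0.0, -90.0]
contact_force: [-1.0, -0.0, -7.1]
gripper_width: 0.0392
gripper_force: 40.0
time_s: 26.35
tcp_pos: [0.4925, -0.1826, 0.1313]
eef_rot: [179.9, 0.0, -90.0]
contact_force: [-0.4, -0.5, -7.3]
gripper_width: 0.0392
gripper_force: 40.0
time_s: 27.35
tcp_pos: [0.6397, -0.0006, 0.1312]
eef_rot: [179.9, -0.0, -89.9]
contact_force: [-0.5, 0.1, -6.6]
gripper_width: 0.0391
gripper_force: 40.0
time_s: 28.35
tcp_pos: [0.6399, -0.001, 0.1319]
eef_rot: [180.0, -0.0, -89.9]
contact_force: [-0.4, -0.3, -5.8]
gripper_width: 0.0387
gripper_force: 40.0
```

```bash
python3 -m inch '0.005 0 0.1 0 0;0 0 0.12 0 0;0 0 0.12 0 0;0 0 0.1 0 0;0 0 0.07 0 0;0 0 0.05 0 0;0 0 0.03 0 0;0 0 0.006 0 0'
python3 -m inch '0 0 0 0 0;0 0 0 0 0;0 0 0 0 0;0 0 0 0 1;0 0 0 0 1;0 0 0 0 1;0 0 0 0 1;0 0 0 0 1'
python3 -m inch '0 0 -0.1 0 1;0 0 -0.13 0 1;0 0 -0.15 0 1;0 0 -0.15 0 1;0 0 -0.08 0 1;0 0 0 0 1;-0.02 0.054 0 0 1;-0.05 0.134 0 0 1'
python3 -m inch '-0.08 0.215 0 0 1;-0.09 0.242 0 0 1;-0.09 0.242 0 0 1;-0.06 0.16 0 0 1;-0.03 0.08 0 0 1;-0.012 0.035 0 0 1;0 0 0 0 1;0 0 0 0 1'
python3 -m inch '0 0 0 0 1;0 0 0 0 1;0 0 0 0 1;0 0 0 0 1;0 0 0 0 1;0 0 0 0 1;0 0 0 0 1;0 0 0 0 1'
```

```text
time_s: 29.35
tcp_pos: [0.6399, -0.0018, 0.0425]
eef_rot: [-180.0, -0.0, -89.9]
contact_force: [-0.8, -0.2, -6.7]
gripper_width: 0.0392
gripper_force: 40.0
time_s: 30.35
tcp_pos: [0.6399, -0.0018, 0.0426]
eef_rot: [-180.0, 0.0, -89.9]
contact_force: [-0.9, 0.2, -0.4]
gripper_width: 0.0837
gripper_force: 0.0
time_s: 31.35
tcp_pos: [0.6106, 0.0085, 0.1325]
eef_rot: [179.9, -0.0, -90.0]
contact_force: [0.1, -0.0, 0.0]
gripper_width: 0.0872
gripper_force: 0.0
time_s: 32.35
tcp_pos: [0.466, 0.0627, 0.1338]
eef_rot: [180.0, -0.0, -89.9]
contact_force: [-0.6, -0.7, 0.0]
gripper_width: 0.088
gripper_force: 0.0
time_s: 33.35
tcp_pos: [0.4655, 0.0628, 0.134]
eef_rot: [-180.0, -0.0, -89.9]
contact_force: [-0.4, 0.1, 1.2]
gripper_width: 0.0877
gripper_force: 0.0
```

```bash
python3 -m inch '-0.001 -0.002 0.1 0 1;0 0 0.13 0 1;0 0 0.14 0 1;0 0 0.14 0 1;0 0 0.12 0 1;0 0 0.08 0 1;0 0 0.034 0 1;0 0 0 0 1'
python3 -m inch '0 0 0 0 1;0 0 0 0 0;0 0 0 0 0;0 0 0 0 0;0 0 0 0 0;0 0 0 0 0;0 0 0 0 0;0 0 -0.02 0 0' 40
python3 -m inch '0 0 -0.1 0 0;0 0 -0.12 0 0;0 0 -0.14 0 0;0 0 -0.14 0 0;0 0 -0.12 0 0;0 0 -0.09 0 0;0 0 0 0 0;0.04 -0.045 0 0 0'
python3 -m inch '0.1 -0.111 0 0 0;0.17 -0.189 0 0 0;0.2 -0.223 0 0 0;0.2 -0.223 0 0 0;0.17 -0.189 0 0 0;0.12 -0.134 0 0 0;0.06 -0.067 0 0 0;0.009 -0.01 0 0 0'
python3 -m inch '0 0 0 0 0;0 0 0 0 0;0 0 0 0 0;0 0 0 0 0;0 0 0 0 0;0 0 0 0 0;0 0 0 0 0;0 0 0 0 0'
```

```text
time_s: 34.35
tcp_pos: [0.4658, 0.063, 0.0224]
eef_rot: [180.0, -0.0, -89.9]
contact_force: [0.2, 0.3, 1.2]
gripper_width: 0.0875
gripper_force: 0.0
time_s: 35.35
tcp_pos: [0.4647, 0.0625, 0.0247]
eef_rot: [179.9, -0.0, -90.0]
contact_force: [-1.0, 0.1, -7.7]
gripper_width: 0.0393
gripper_force: 40.0
time_s: 36.35
tcp_pos: [0.4718, 0.0567, 0.1311]
eef_rot: [179.9, -0.0, -89.9]
contact_force: [-0.7, 0.5, -7.0]
gripper_width: 0.0396
gripper_force: 40.0
time_s: 37.35
tcp_pos: [0.6443, -0.098, 0.1302]
eef_rot: [179.9, -0.0, -90.0]
contact_force: [-0.0, 0.2, -7.9]
gripper_width: 0.0395
gripper_force: 40.0
time_s: 38.35
tcp_pos: [0.6446, -0.0972, 0.1319]
eef_rot: [180.0, -0.0, -89.9]
contact_force: [-0.3, 1.3, -7.2]
gripper_width: 0.0391
gripper_force: 40.0
```

```bash
python3 -m inch '0 0 0.1 0 0;0 0 0.12 0 0;0 0 0.12 0 0;0 0 0.1 0 0;0 0 0.07 0 0;0 0 0.05 0 0;0 0 0.03 0 0;0 0 0.006 0 0'
python3 -m inch '0 0 0 0 0;0 0 0 0 0;0 0 0 0 0;0 0 0 0 1;0 0 0 0 1;0 0 0 0 1;0 0 0 0 1;0 0 0 0 1'
python3 -m inch '0 0 -0.1 0 1;0 0 -0.13 0 1;0 0 -0.15 0 1;0 0 -0.15 0 1;0 0 -0.08 0 1;0 0 0 0 1;0 0.05 0 0 1;0 0.13 0 0 1'
python3 -m inch '0 0.2 0 0 1;0 0.24 0 0 1;0 0.24 0 0 1;0 0.16 0 0 1;0 0.08 0 0 1;0 0.03 0 0 1;0 0 0 0 1;0 0 0 0 1'
python3 - <<'E'
from h import *
cr=lambda im,x,y,w,h,k:cv2.convertScaleAbs(cv2.resize(im[y:y+h,x:x+w],None,fx=k,fy=k,interpolation=3),alpha=1.4,beta=15)
cv2.imwrite("pics/t3.png",cr(capture("top")["color"],130,105,320,130,2.5))
cv2.imwrite("pics/s3.png",cr(capture("side")["color"],260,110,170,130,4.6))
E
```

```text
time_s: 39.35
tcp_pos: [0.6448, -0.0972, 0.0426]
eef_rot: [-180.0, -0.0, -89.9]
contact_force: [-0.2, -0.2, -6.8]
gripper_width: 0.0397
gripper_force: 40.0
time_s: 40.35
tcp_pos: [0.6447, -0.0972, 0.0427]
eef_rot: [-180.0, -0.0, -89.9]
contact_force: [-0.4, -0.0, 0.3]
gripper_width: 0.0839
gripper_force: 0.0
time_s: 41.35
tcp_pos: [0.6166, -0.0972, 0.1325]
eef_rot: [179.9, -0.0, -89.9]
contact_force: [-0.2, -0.3, 0.1]
gripper_width: 0.0876
gripper_force: 0.0
time_s: 42.35
tcp_pos: [0.4758, -0.0973, 0.1339]
eef_rot: [180.0, -0.0, -89.9]
contact_force: [0.4, -0.7, 0.4]
gripper_width: 0.0876
gripper_force: 0.0
```

View pics/t3.png

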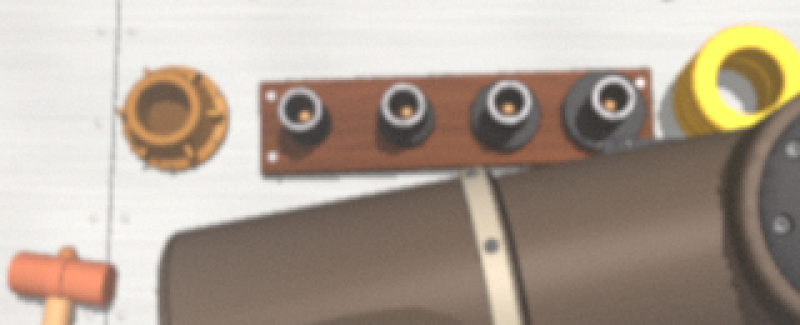

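View pics/s3.png

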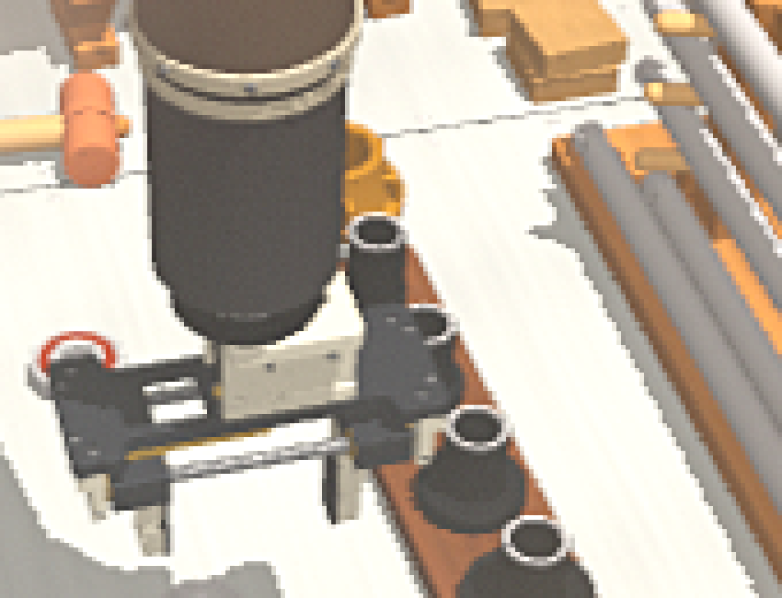

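The top crop shows pegs inside all four holes, with rings at crop (300,110), (404,106), (509,103) and (613,97). Flanges grow away from the bell at (175,118), and the mallet is where it was. The side crop shows them upright, and the gripper is clear, so I hand in.

```bash
python3 -c "from plant import close_job; print(close_job())"
```

```text
the job is handed in; nothing more can be done
None
```

The four black drivers stand on the pegs in the order 44, 56, 68, 80 mm from the end bell, upright with the pegs in their holes; the job was handed in at about 42 s of the 112 s allowed, and no verdict was returned.

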